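Drift a feeder's foot strap into line and fit its bolt

ROBOT

A 7-joint arm with a two-finger parallel gripper is mounted at the origin on the work surface. World frame = base frame: x ahead of the robot, y to its left, z up, the work surface at z = 0. Lengths are in m, angles in degrees, forces in N, time in s.
With the tool pointing down it reaches from about 0.35 to 0.775 m from the base axis. Payload 3.1 kg.
Tool frame: the origin (TCP) lies at the very end of the fingers, on their centre line; the grasp point (between the pads) lies 19 mm behind it; y points along the fingers, x is the direction in which the jaws open and shut, and the axes are right-handed (so a half turn about y gives the same grasp; the last joint's range is limited). The gripper opens to 85 mm and grips with 20 to 120 N. Pads are 22 mm wide; open, the fingers measure 114 mm over their backs; the gripper's body (76 mm by 85 mm) begins 54 mm behind the grasp point. The pads swing forward as they close: fully open they stand 13 mm farther back than shut.
Start: joints at [66.767, 17.813, 0.802, 86.603, -0.252, 75.585, -1.558], TCP at [0.196, -0.514, 0.197] pointing down, gripper open.
Joint ranges: [-154.91, 154.91], [-16.99, 109.72], [-72.82, 74.43], [7.12, 147.25], [-82.49, 262.49], [11.32, 116.49], [-174.64, 174.64]. Speed limits (degrees/s): [159.86, 159.86, 180, 180, 180, 180, 180].

INTERFACE

Orientations are given as [roll, pitch, yaw] about the fixed x, y, z axes, in that order (R = Rz(yaw) Ry(pitch) Rx(roll)).
In Python, from cell import bot gives the robot as it stands.
- The arm moves only by the tool move_arm, never from a script. Its argument "commands" is a list of rows, each an object of numbers: "x", "y", "z": the shift along the tool's x, y, z each as a share of 80 mm, from -1 to 1; "wx", "wy", "wz": the turn, a rotation vector about the tool's x, y, z each as a share of pi rad, from -1 to 1. A call has 1 to 8 rows; each row shifts and turns the pose as measured when the row begins, along the tool's axes as they then stand; what a row does not reach is not made up. A row lasts 1/10 s, in which the tool goes at most 50 mm and 8.59 degrees, less where a joint would pass 70% of its speed; a pose out of reach is approached as far as the arm can. A call with a number of a shift or a turn outside -1 to 1 is refused whole. A call with a gripper value outside its range is refused whole. "fingers" is the opening, from 0 (shut) to 1 (fully open), set as the call begins (left out, the last holds). The fingers move at their own pace and stop on an object; "squeeze" is the grip in N (left out, the last holds). Time passes only in rows, so rows that do not move let the fingers close. It gives the time, the measured TCP pose, the force and the opening at its end, in the units of the state.
- bot.read_state(): the state, without advancing time (a new reading comes with each control period).
- bot.read_camera(name): name is "scene" or "top" or "wrist"; returns the picture (400x640x3 uint8, red, green, blue); there is no depth.
- bot.camera_params(name): a dict with "K" (3x3 intrinsics, pixels), "R" (3x3) and "t" (3): a world point X has camera coordinates R X + t. Camera axes: x right, y down, z forward; pixel columns grow to the right and rows downward; lengths in m; the calibration is good to about 2 mm. A picture is of the moment at which its call begins: read the wrist's pose just before it. camera_params takes no time and is no camera call; for the wrist camera it gives the pose at the moment of the call.
- bot.finish_job(): hands the job in, once; it reports no verdict.
The state is a dict: "time": time; "joint_positions": joint angles; "joint_vel": joint speeds; "effort": joint torques, N m; "eef_pos": TCP position; "tcp_rot": TCP orientation; "wrist_force": force on the tool from outside, world axes, zero at the start; "wrist_torque": the same for the moment, N m; "opening": opening from 0.0 (shut) to 1.0 (fully open).
Only numpy, scipy, OpenCV 4.12 (cv2) and the standard library are available. Lean on these libraries where they do the work, as an engineer would, in place of code of your own. Each camera call takes 0.05 s, during which the arm holds its last target. There are 200 camera calls.

TASK

The strap on the bowl feeder's foot hangs on its centre bolt and has swung out of line with the holes in the base. Take the tapered drift pin with the orange grip from the rack and press it fully home, flange down on the strap, in the hole at the yellow-marked end so that the strap is drawn into line, and leave it there. Then take the steel dome-headed hex bolt from the rack, set it fully home in the strap's other hole and let go.

Things in the scene. Friction and masses are not known exactly. Their poses are not given: they have to be found in the camera images.
- drift_pin: Tapered steel pin in the rack. Origin: on its axis at its flange's underside, z up. Above: round flange 50 mm across, 5 thick, then round orange grip 28 across, 45 tall. Below: 30 mm shank for 16 mm, then a cone to a 5 mm tip 62 mm down. Rack: white plate 320 x 100 mm, top 90 mm up, long side within 0.3 rad of world x; four 36 mm holes 70 mm apart in a row, parts hang in any order.
- bolt: Steel bolt, 0.4 kg, upright in the same rack. Origin: on its axis at its flange's underside, z up. Above: round flange 50 mm across, 5 thick, then hex head 36 across, 30 tall, and a 12 mm dome. Below: 28 mm shank for 34 mm, then a taper to 12 mm across, end 50 mm down. The rack's other two parts, a brass plug gauge with blue grip and a black square-headed bolt, are not needed.
- foot: Fixed grey base block 270 (x) x 100 (y) x 70 mm tall. Origin: centre of its underside, on the table; z up, x along its length to the yellow-marked end. 36 mm through holes at x = +80 mm (yellow end, for the pin) and x = -80 mm (for the bolt), y = 0. The strap lies on top. A part fully home rests its flange on the strap, its origin 78 mm above this one.
- strap (a joint): Angle (rad, counterclockwise from above) of the strap, an aluminium bar 250 x 80 x 8 mm with a yellow end band and 34 mm holes 80 mm either side of its pivot, the fixed bolt at the foot's centre (40 mm across, 25 mm above the strap). 0: holes exactly over the base's. Starts 0.09 to 0.13, so holes are 7 to 10 mm off. Stays where left; about 6 N sideways at a hole turns it.
There are look-alikes about, which are no part of the job. Leave any green look-alike of the bolt alone.

How it is judged:
By the outcome, as a careful person would: the job done as asked, in the order asked, and still so for the second after the job is handed in, with the robot touching nothing.
It also fails if it takes over 64 s, if anything falls off the work surface, if the arm or the gripper's body presses on something with over 40 N, if the wrist force passes 120 N, or if a joint passes its speed limit or range.

## Working session

There is one attempt and no reset: what is moved stays moved. The work goes in short steps, Python scripts to look and compute and a tool call to move; the robot and the scene stay as the last step left them, time stands still between calls to the robot, and variables do not carry over. Pictures are saved under pics/ and viewed, about 8 in all and at most 12, crops included, and the job is handed in when it is done.

Besides the shell and the picture viewer there is one more tool, called after "Request:" in YAML: its name, and indented under it one key for each argument. move_arm: Moves the arm, as the interface text tells. Its arguments: {"type":"object","properties":{"commands":{"type":"array","items":{"type":"object","properties":{"x":{"type":"number"},"y":{"type":"number"},"z":{"type":"number"},"wx":{"type":"number"},"wy":{"type":"number"},"wz":{"type":"number"}}}},"fingers":{"type":"number"},"squeeze":{"type":"number"}},"required":["commands"]}

```bash
mkdir -p pics; python3 - <<'E'
from cell import bot
import cv2,numpy as np
print(bot.read_state())
for n in ["scene","top"]:
    im=bot.read_camera(n); cv2.imwrite(f"pics/{n}0.png",im[:,:,::-1])
    p=bot.camera_params(n); print(n,{k:np.round(v,4).tolist() for k,v in p.items()})
p=bot.camera_params("wrist"); print({k:np.round(v,4).tolist() for k,v in p.items()})
E
```

```text
{'time': 0.0, 'joint_positions': array([66.76818843, 17.86150823,  0.80154808, 86.6911051 , -0.25229168,
       75.58426689, -1.55805842]), 'joint_vel': array([ 0.04230109, -0.07048734, -0.06383368,  0.00992003,  0.03169799,
       -0.07504914,  0.05294026]), 'effort': array([-4.82025189e-04, -3.79916096e+01,  1.45974294e-01, -2.30592120e+01,
        1.22015722e-02,  1.35521134e-02, -2.42630955e-07]), 'eef_pos': array([ 0.19541564, -0.51325441,  0.19621691]), 'tcp_rot': array([-90.0053149 ,   0.13501195, -69.15255963]), 'wrist_force': array([-0.0027906 ,  0.47506713,  0.45938162]), 'wrist_torque': array([-0.07479938, -0.00123627, -0.01261185]), 'opening': 0.9966786681632216}
scene {'K': [[482.2331, 0.0, 327.4335], [0.0, 482.2331, 189.5556], [0.0, 0.0, 1.0]], 'R': [[0.292, 0.9564, -0.0069], [0.7827, -0.243, -0.573], [-0.5497, 0.1619, -0.8195]], 't': [-0.2282, -0.3836, 1.1471]}
top {'K': [[368.8165, 0.0, 314.8673], [0.0, 368.8165, 203.1183], [0.0, 0.0, 1.0]], 'R': [[-0.0204, -0.9993, -0.0302], [-0.9975, 0.0224, -0.0673], [0.068, 0.0287, -0.9973]], 't': [0.0926, 0.5373, 0.6847]}
{'K': [[331.3907, 0.0, 318.6712], [0.0, 331.3907, 203.3164], [0.0, 0.0, 1.0]], 'R': [[0.3567, -0.9342, -0.0019], [-0.8933, -0.3417, 0.2921], [-0.2735, -0.1025, -0.9564]], 't': [-0.5484, -0.0375, 0.3801]}
```

View pics/scene0.png

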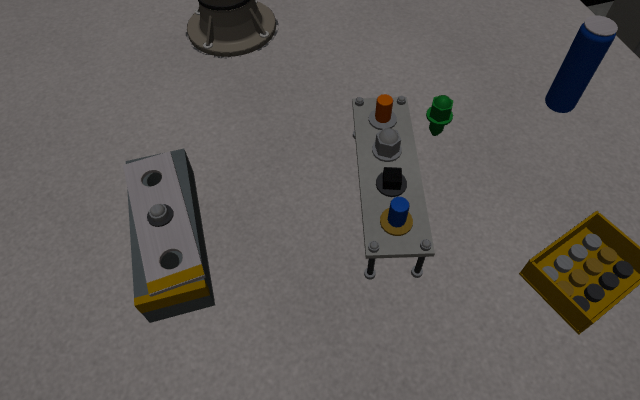

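View pics/top0.png

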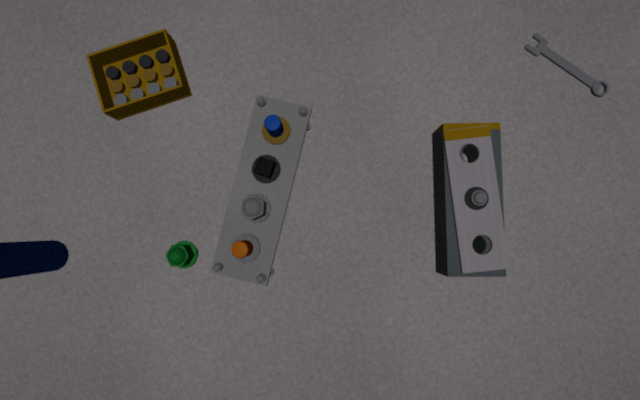

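The pin is the orange grip at top (241,249) / scene (384,108). The bolt is the steel dome at top (255,208) / scene (387,143). Possible confusions are the green bolt at top (182,255), the black square bolt (265,168) and the blue gauge (274,125). The foot is at top (475,200), yellow end up.

```bash
cat > h.py <<'E'
import cv2,numpy as np
from cell import bot
def ray(p,uv):
    K,R,t=p["K"],p["R"],p["t"]; d=R.T@np.linalg.solve(K,[uv[0],uv[1],1.]); return -R.T@t,d/np.linalg.norm(d)
def plane(p,uv,z):
    c,d=ray(p,uv); return c+d*(z-c[2])/d[2]
def proj(p,X):
    q=p["K"]@(p["R"]@np.array(X)+p["t"]); return q[:2]/q[2]
def blob(im,lo,hi,box=None,minA=30):
    h=cv2.cvtColor(im,cv2.COLOR_RGB2HSV); m=cv2.inRange(h,np.array(lo),np.array(hi))
    if box: k=np.zeros_like(m); x0,y0,x1,y1=box; k[y0:y1,x0:x1]=255; m&=k
    cs,_=cv2.findContours(m,cv2.RETR_EXTERNAL,cv2.CHAIN_APPROX_NONE)
    return sorted([c for c in cs if cv2.contourArea(c)>minA],key=cv2.contourArea,reverse=True)
def cen(c): M=cv2.moments(c); return np.array([M["m10"],M["m01"]])/M["m00"]
E
python3 - <<'E'
from h import *
P=bot.camera_params("top")
print("approx: ")
for n,uv,z in [("pin top",(241,248),.14),("bolt",(256,207),.13),("black",(265,168),.115),("blue",(273,124),.14),("pivot",(478,197),.1),("yhole",(470,153),.078),("bhole",(483,244),.078),
 ("green",(182,255),.03),("rackc1",(262,101),.09),("rackc2",(304,111),.09),("rackc3",(217,267),.09)]:
    print(n,np.round(plane(P,uv,z),4))
t=cv2.imread("pics/top0.png"); s=cv2.imread("pics/scene0.png")
a=cv2.resize(t[110:290,420:520],None,fx=3.3,fy=3.3,interpolation=cv2.INTER_CUBIC)
b=cv2.resize(t[90:290,170:320],None,fx=3,fy=3,interpolation=cv2.INTER_CUBIC)
o=np.zeros((600,790,3),np.uint8); o[:a.shape[0],:a.shape[1]]=a; o[:b.shape[0],335:335+b.shape[1]]=b
o=np.clip(o*1.6,0,255).astype(np.uint8)
cv2.imwrite("pics/crop1.png",o)
E
```

```text
approx: 
pin top [0.4625 0.1956 0.14  ]
bolt [0.5274 0.1731 0.13  ]
black [0.5931 0.1602 0.115 ]
blue [0.6601 0.1424 0.14  ]
pivot [ 0.5378 -0.194   0.1   ]
yhole [ 0.6166 -0.1931  0.078 ]
bhole [ 0.4585 -0.2074  0.078 ]
green [0.4461 0.333  0.03  ]
rackc1 [0.7163 0.1683 0.09  ]
rackc2 [0.6962 0.0947 0.09  ]
rackc3 [0.4285 0.2488 0.09  ]
```

View pics/crop1.png

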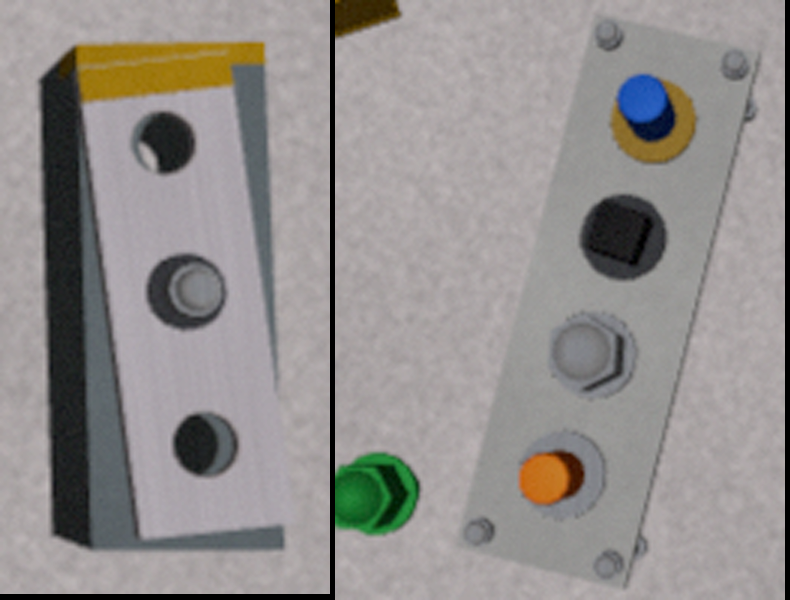

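```bash
python3 - <<'E'
from h import *
P=bot.camera_params("top")
F=lambda c,z:plane(P,(170+(c[0]-335)/3,90+c[1]/3),z)[:2]
G=lambda c,z:plane(P,(420+c[0]/3.3,110+c[1]/3.3),z)[:2]
fl=np.array([F(c,.095) for c in [(562,474),(593,354),(623,237),(652,120)]]); print(fl)
d=fl[3]-fl[0]; print("sp",np.linalg.norm(d)/3,np.degrees(np.arctan2(d[1],d[0])), "mid",fl.mean(0))
print("pin top",F((549,479),.14))
a,b=G((264,65),.07),G((284,548),.07); print("base edge",a,b,np.degrees(np.arctan2(*(a-b)[::-1])))
h1,h2=G((163,143),.078),G((206,444),.078); print("holes",h1,h2,np.linalg.norm(h1-h2),np.degrees(np.arctan2(*(h1-h2)[::-1])),(h1+h2)/2)
print("pivot",G((187,291),.08))
c1,c2=G((284,548),.07),G((90,548),.07);print("end edge",c1,c2,np.degrees(np.arctan2(*(c2-c1)[::-1])))
w=bot.camera_params("wrist"); print("wrist cam",ray(w,(319,203)), bot.read_state()["eef_pos"])
E
```

```text
[[0.46016773 0.19806291]
 [0.52786335 0.17975653]
 [0.59472254 0.16180688]
 [0.66245741 0.14420611]]
sp 0.06977875233431984 -14.908379353397782 mid [0.56130276 0.17095811]
pin top [0.45991492 0.19510481]
base edge [ 0.65846375 -0.250626  ] [ 0.40241682 -0.24715239] -0.7772434785576798
holes [ 0.6160832  -0.19198225] [ 0.45754185 -0.20639969] 0.1591955417896153 5.1960750123822965 [ 0.53681253 -0.19919097]
pivot [ 0.53725674 -0.19979995]
end edge [ 0.40241682 -0.24715239] [ 0.40407274 -0.14696256] 89.05311219452055
wrist cam (array([ 0.26608165, -0.48619811,  0.37340645]), array([-0.27232467, -0.10312279, -0.95666345])) [ 0.19545861 -0.51329324  0.19630233]
```

```bash
cat >> h.py <<'E'
def plan(x,y,z,yaw,n=None,start=None):
    s=bot.read_state(); p=np.array(s["eef_pos"]); a=s["tcp_rot"][2]
    T=np.array([x,y,z]); dy=(yaw-a+180)%360-180
    n=n or int(max(np.ceil(np.linalg.norm(T-p)/.045),np.ceil(abs(dy)/8.2),1))
    print("from",p.round(4),np.round(s["tcp_rot"],2),"rows",n)
    for i in range(n):
        c,q=np.cos(np.radians(a)),np.sin(np.radians(a)); d=(T-p)/(n)
        print('{"x":%.3f,"y":%.3f,"z":%.3f,"wy":%.4f}'%((c*d[0]+q*d[1])/.08,-d[2]/.08,(-q*d[0]+c*d[1])/.08,-dy/n/180),end=",\n" if i%8==7 else ",")
        a+=dy/n
    print()
E
python3 -c "
from h import *
plan(.50,-.19,.25,0)"
```

```text
from [ 0.1955 -0.5133  0.1963] [-90.     0.13 -69.15] rows 10
{"x":-0.242,"y":-0.067,"z":0.500,"wy":-0.0384},{"x":-0.180,"y":-0.067,"z":0.525,"wy":-0.0384},{"x":-0.116,"y":-0.067,"z":0.543,"wy":-0.0384},{"x":-0.050,"y":-0.067,"z":0.553,"wy":-0.0384},{"x":0.017,"y":-0.067,"z":0.555,"wy":-0.0384},{"x":0.084,"y":-0.067,"z":0.549,"wy":-0.0384},{"x":0.150,"y":-0.067,"z":0.535,"wy":-0.0384},{"x":0.213,"y":-0.067,"z":0.513,"wy":-0.0384},
{"x":0.273,"y":-0.067,"z":0.483,"wy":-0.0384},{"x":0.329,"y":-0.067,"z":0.447,"wy":-0.0384},
```

Request:
move_arm:
  commands:
    - {"x":-0.24,"y":-0.07,"z":0.5,"wy":-0.038}
    - {"x":-0.18,"y":-0.07,"z":0.525,"wy":-0.038}
    - {"x":-0.12,"y":-0.07,"z":0.54,"wy":-0.038}
    - {"x":-0.05,"y":-0.07,"z":0.55,"wy":-0.038}
    - {"x":0.02,"y":-0.07,"z":0.555,"wy":-0.038}
    - {"x":0.08,"y":-0.07,"z":0.55,"wy":-0.038}
    - {"x":0.15,"y":-0.07,"z":0.535,"wy":-0.038}
    - {"x":0.21,"y":-0.07,"z":0.51,"wy":-0.038}

```text
validation failed for argument at $.co...
```

Request:
move_arm:
  commands:
    - {"x":0.27,"y":-0.07,"z":0.48,"wy":-0.038}
    - {"x":0.33,"y":-0.07,"z":0.45,"wy":-0.038}
    - {}
    - {}

```text
validation failed for argument at $.co...
```

```bash
python3 - <<'E'
from h import *
s=bot.read_state(); P=bot.camera_params("wrist"); im=bot.read_camera("wrist")
print(s["eef_pos"],s["tcp_rot"],s["joint_positions"],s["time"])
np.savez("w1.npz",im=im,**P); cv2.imwrite("pics/w1.png",im[:,:,::-1])
for X in [(.5365,-.2,.078),(.6165,-.2,.078),(.457,-.198,.078)]: print(proj(P,X))
E
```

```text
[ 0.19545861 -0.51329324  0.19630233] [-90.00367022   0.12691482 -69.15194664] [66.76674002 17.85834477  0.80139034 86.68328257 -0.25365823 75.58711292
 -1.55873805] 0.1
[   3.64787502 -583.73763007]
[  19.93845723 -843.73113275]
[ -12.44528567 -383.18657298]
```

View pics/w1.png

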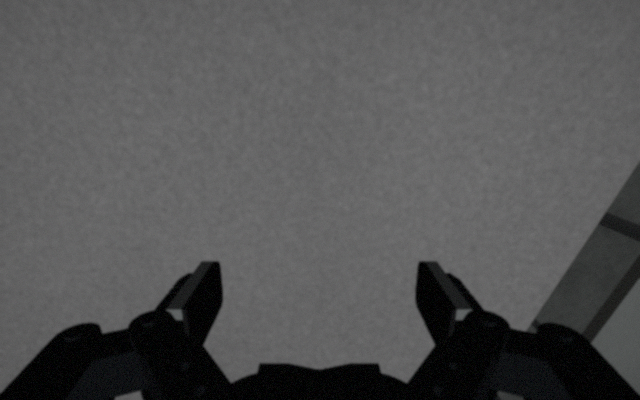

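The picture shows only the open fingers, at (205,290) and (435,290), because both moves were refused. I'll retry with every key given.

Request:
move_arm:
  commands:
    - {"x":-0.24,"y":-0.07,"z":0.5,"wx":0,"wy":-0.038,"wz":0}

```text
time: 0.25
eef_pos: [0.2191, -0.4851, 0.2006]
tcp_rot: [-90.3, 0.2, -62.9]
wrist_force: [0.7, -0.3, 0.2]
opening: 0.999
```

Request:
move_arm:
  commands:
    - {"x":-0.18,"y":-0.07,"z":0.525,"wx":0,"wy":-0.038,"wz":0}
    - {"x":-0.12,"y":-0.07,"z":0.54,"wx":0,"wy":-0.038,"wz":0}
    - {"x":-0.05,"y":-0.07,"z":0.55,"wx":0,"wy":-0.038,"wz":0}
    - {"x":0.02,"y":-0.07,"z":0.555,"wx":0,"wy":-0.038,"wz":0}
    - {"x":0.08,"y":-0.07,"z":0.55,"wx":0,"wy":-0.038,"wz":0}
    - {"x":0.15,"y":-0.07,"z":0.535,"wx":0,"wy":-0.038,"wz":0}
    - {"x":0.21,"y":-0.07,"z":0.51,"wx":0,"wy":-0.038,"wz":0}
    - {"x":0.27,"y":-0.07,"z":0.48,"wx":0,"wy":-0.038,"wz":0}

```text
time: 1.05
eef_pos: [0.4669, -0.2174, 0.2428]
tcp_rot: [-89.9, 0.6, -6.3]
wrist_force: [1.0, 0.4, 0.1]
opening: 1.002
```

Request:
move_arm:
  commands:
    - {"x":0.33,"y":-0.07,"z":0.45,"wx":0,"wy":-0.038,"wz":0}
    - {"x":0,"y":0,"z":0,"wx":0,"wy":0,"wz":0}
    - {"x":0,"y":0,"z":0,"wx":0,"wy":0,"wz":0}

```text
time: 1.35
eef_pos: [0.5024, -0.1741, 0.2482]
tcp_rot: [-89.6, 0.4, 1.7]
wrist_force: [-0.7, -1.8, 0.2]
opening: 0.998
```

```bash
python3 - <<'E'
from h import *
s=bot.read_state(); P=bot.camera_params("wrist"); im=bot.read_camera("wrist")
print(s["eef_pos"],s["tcp_rot"],s["joint_positions"],s["time"])
np.savez("w1.npz",im=im,**P); cv2.imwrite("pics/w1b.png",im[:,:,::-1])
for X in [(.5365,-.2,.078),(.6165,-.2,.078),(.457,-.198,.078)]: print(proj(P,X))
E
```

```text
[ 0.50242815 -0.17414137  0.24819805] [-89.56582391   0.42977858   1.70581563] [ 36.30970795  16.60751683 -24.75386107  82.58646835   6.60931936
  82.83245619  13.28563881] 1.35
[349.33000769 201.17007491]
[422.47586999 203.45972729]
[276.55868712 197.1280896 ]
```

View pics/w1b.png

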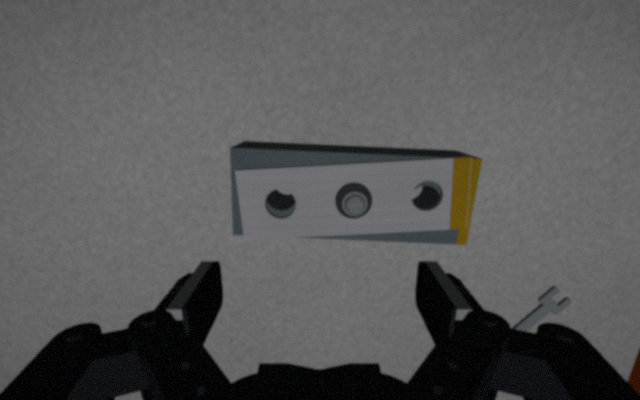

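The wrist picture shows the strap holes at (281,203) and (427,195), the pivot at (353,201), and base edge corners at (234,235) and (466,244).

```bash
python3 - <<'E'
from h import *
P=np.load("w1.npz")
h1,h2=plane(P,(427,195),.078)[:2],plane(P,(281,203),.078)[:2]
print(h1,h2,np.linalg.norm(h1-h2),np.degrees(np.arctan2(*(h1-h2)[::-1])),(h1+h2)/2)
a,b=plane(P,(467,244),.07),plane(P,(234,235),.07);print(a,b,np.linalg.norm(a-b),np.degrees(np.arctan2(*(a-b)[:2][::-1])))
c,d=plane(P,(480,158),.07),plane(P,(232,147),.07);print(c,d,np.linalg.norm(c-d),np.degrees(np.arctan2(*(c-d)[:2][::-1])),((a+b+c+d)/4))
plan(.460,.197,.25,75.1)
E
```

```text
[ 0.62024677 -0.19029765] [ 0.46183072 -0.20452299] 0.1590534723895332 5.13124697149327 [ 0.54103874 -0.19741032]
[ 0.676469  -0.2494929  0.07     ] [ 0.40650991 -0.24729031  0.07      ] 0.2699680780619647 -0.46746271597820127
[ 0.67458712 -0.1495614   0.07      ] [ 0.40865293 -0.14619635  0.07      ] 0.2659554827164161 -0.724964322492451 [ 0.54155474 -0.19813524  0.07      ]
from [ 0.5027 -0.173   0.2483] [-89.47   0.38   1.74] rows 9
{"x":-0.044,"y":-0.002,"z":0.515,"wy":-0.0453},{"x":0.030,"y":-0.002,"z":0.516,"wy":-0.0453},{"x":0.103,"y":-0.002,"z":0.507,"wy":-0.0453},{"x":0.174,"y":-0.002,"z":0.487,"wy":-0.0453},{"x":0.241,"y":-0.002,"z":0.458,"wy":-0.0453},{"x":0.303,"y":-0.002,"z":0.419,"wy":-0.0453},{"x":0.360,"y":-0.002,"z":0.372,"wy":-0.0453},{"x":0.409,"y":-0.002,"z":0.317,"wy":-0.0453},
{"x":0.450,"y":-0.002,"z":0.256,"wy":-0.0453},
```

Request:
move_arm:
  commands:
    - {"x":-0.04,"y":0,"z":0.515,"wx":0,"wy":-0.045,"wz":0}
    - {"x":0.03,"y":0,"z":0.515,"wx":0,"wy":-0.045,"wz":0}
    - {"x":0.1,"y":0,"z":0.505,"wx":0,"wy":-0.045,"wz":0}
    - {"x":0.175,"y":0,"z":0.485,"wx":0,"wy":-0.045,"wz":0}
    - {"x":0.24,"y":0,"z":0.46,"wx":0,"wy":-0.045,"wz":0}
    - {"x":0.3,"y":0,"z":0.42,"wx":0,"wy":-0.045,"wz":0}
    - {"x":0.36,"y":0,"z":0.37,"wx":0,"wy":-0.045,"wz":0}
    - {"x":0.41,"y":0,"z":0.32,"wx":0,"wy":-0.045,"wz":0}

```text
time: 2.2
eef_pos: [0.4622, 0.1417, 0.2462]
tcp_rot: [-89.5, 0.4, 66.3]
wrist_force: [-0.2, 0.0, -1.0]
opening: 1.0
```

Request:
move_arm:
  commands:
    - {"x":0.45,"y":0,"z":0.25,"wx":0,"wy":-0.045,"wz":0}
    - {"x":0,"y":0,"z":0,"wx":0,"wy":0,"wz":0}
    - {"x":0,"y":0,"z":0,"wx":0,"wy":0,"wz":0}

```text
time: 2.5
eef_pos: [0.4559, 0.1865, 0.2457]
tcp_rot: [-89.4, 0.3, 74.9]
wrist_force: [0.9, -0.5, 0.2]
opening: 0.999
```

```bash
python3 - <<'E'
from h import *
s=bot.read_state(); P=bot.camera_params("wrist"); im=bot.read_camera("wrist")
print(s["eef_pos"],s["tcp_rot"],s["joint_positions"],s["time"])
np.savez("w2.npz",im=im,**P); cv2.imwrite("pics/w2.png",im[:,:,::-1])
for c in blob(im,(3,120,60),(18,255,255))[:3]: print(cv2.contourArea(c),cen(c),plane(P,cen(c),.14),cv2.boundingRect(c))
print(proj(P,(.46,.197,.14)),proj(P,(.5275,.179,.132)))
E
```

```text
[0.45593208 0.18646675 0.24565217] [-89.3552439    0.33218236  74.93815722] [ 13.72351948  15.41720698 -47.49942704  88.01083585  11.15044791
  82.27428726  40.55575363] 2.5
669.0 [334.27055306 193.21425012] [0.46158544 0.19979465 0.14      ] (320, 179, 30, 30)
[330.76089231 192.3244728 ] [329.87439342 260.2962948 ]
```

View pics/w2.png

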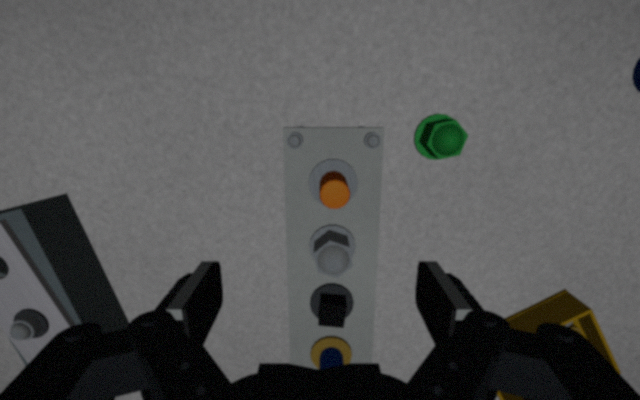

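The orange grip is at (334,193), with the bolt below it at (332,258). The green look-alike at (441,136) is off the rack. The picture agrees with the top view.

```bash
python3 - <<'E'
from h import *
P=np.load("w2.npz")
print(plane(P,(333,183),.095),plane(P,(332,248),.095))
plan(.461,.198,.125,75.1,4)
E
```

```text
[0.46274584 0.20000454 0.095     ] [0.53187703 0.18125679 0.095     ]
from [0.4556 0.1871 0.2458] [-89.32   0.27  74.95] rows 4
{"x":0.037,"y":0.377,"z":-0.007,"wy":-0.0002},{"x":0.037,"y":0.377,"z":-0.008,"wy":-0.0002},{"x":0.037,"y":0.377,"z":-0.008,"wy":-0.0002},{"x":0.037,"y":0.377,"z":-0.008,"wy":-0.0002},
```

Request:
move_arm:
  commands:
    - {"x":0.04,"y":0.3,"z":-0.01,"wx":-0.0036,"wy":0,"wz":-0.0015}
    - {"x":0.04,"y":0.38,"z":-0.01,"wx":0,"wy":0,"wz":0}
    - {"x":0.04,"y":0.38,"z":-0.01,"wx":0,"wy":0,"wz":0}
    - {"x":0.04,"y":0.3,"z":-0.01,"wx":0,"wy":0,"wz":0}
    - {"x":0,"y":0,"z":0,"wx":0,"wy":0,"wz":0}

```text
time: 3.05
eef_pos: [0.467, 0.1864, 0.1338]
tcp_rot: [-90.3, 0.3, 73.5]
wrist_force: [-0.7, 0.3, 0.2]
opening: 0.997
```

```bash
python3 - <<'E'
from h import *
plan(.4615,.199,.103,75.1,2)
E
```

```text
from [0.467  0.1864 0.1338] [-90.32   0.27  73.48] rows 2
{"x":0.066,"y":0.192,"z":0.055,"wy":-0.0045},{"x":0.066,"y":0.192,"z":0.054,"wy":-0.0045},
```

Request:
move_arm:
  commands:
    - {"x":0.13,"y":0,"z":0.1,"wx":0.001,"wy":-0.009,"wz":-0.0015}
    - {"x":0,"y":0.15,"z":0,"wx":0,"wy":0,"wz":0}
    - {"x":0,"y":0,"z":0,"wx":0,"wy":0,"wz":0}

```text
time: 3.35
eef_pos: [0.4644, 0.1967, 0.1232]
tcp_rot: [-90.3, -0.0, 74.8]
wrist_force: [0.8, -0.4, 0.5]
opening: 0.997
```

```bash
python3 - <<'E'
from h import *
plan(.4615,.199,.103,75.1,1)
print(bot.read_state()["joint_positions"])
E
```

```text
from [0.4644 0.1967 0.1232] [-9.031e+01 -4.000e-02  7.481e+01] rows 1
{"x":0.019,"y":0.252,"z":0.043,"wy":-0.0016},
[ 10.58055483  21.41115074 -45.64822639  99.24091559  16.81767645
  66.12570826  34.88065481]
```

Request:
move_arm:
  commands:
    - {"x":0.02,"y":0.15,"z":0.04,"wx":0.0015,"wy":-0.0015,"wz":0}
    - {"x":0,"y":0.12,"z":0,"wx":0,"wy":0,"wz":0}
    - {"x":0,"y":0,"z":0,"wx":0,"wy":0,"wz":0}

```text
time: 3.65
eef_pos: [0.4629, 0.1998, 0.1015]
tcp_rot: [-90.2, -0.1, 75.1]
wrist_force: [0.3, -0.6, -0.7]
opening: 1.001
```

```bash
python3 - <<'E'
from h import *
plan(.4615,.199,.103,75.1,1)
E
```

```text
from [0.4629 0.1998 0.1015] [-90.2   -0.15  75.08] rows 1
{"x":-0.014,"y":-0.019,"z":0.014,"wy":-0.0001},
```

Good. Close now.

Request:
move_arm:
  commands:
    - {"x":-0.01,"y":0,"z":0.01,"wx":0,"wy":0,"wz":0}
    - {"x":0,"y":0,"z":0,"wx":0,"wy":0,"wz":0}
    - {"x":0,"y":0,"z":0,"wx":0,"wy":0,"wz":0}
    - {"x":0,"y":0,"z":0,"wx":0,"wy":0,"wz":0}
    - {"x":0,"y":0,"z":0,"wx":0,"wy":0,"wz":0}
    - {"x":0,"y":0,"z":0,"wx":0,"wy":0,"wz":0}
  fingers: 0
  squeeze: 90

```text
time: 4.25
eef_pos: [0.4621, 0.1991, 0.1024]
tcp_rot: [-90.3, -0.1, 75.1]
wrist_force: [0.3, 0.2, -1.2]
opening: 0.258
```

Request:
move_arm:
  commands:
    - {"x":0,"y":0,"z":0,"wx":0,"wy":0,"wz":0}
    - {"x":0,"y":0,"z":0,"wx":0,"wy":0,"wz":0}
    - {"x":0,"y":0,"z":0,"wx":0,"wy":0,"wz":0}

```text
time: 4.55
eef_pos: [0.4621, 0.1992, 0.1024]
tcp_rot: [-90.3, -0.1, 75.1]
wrist_force: [-0.8, -0.0, 0.8]
opening: 0.257
```

Request:
move_arm:
  commands:
    - {"x":0,"y":-0.15,"z":0,"wx":0.0015,"wy":0,"wz":0}
    - {"x":0,"y":-0.25,"z":0,"wx":0,"wy":0,"wz":0}
    - {"x":0,"y":-0.35,"z":0,"wx":0,"wy":0,"wz":0}
    - {"x":0,"y":-0.4,"z":0,"wx":0,"wy":0,"wz":0}
    - {"x":0,"y":-0.4,"z":0,"wx":0,"wy":0,"wz":0}
    - {"x":0,"y":-0.3,"z":0,"wx":0,"wy":0,"wz":0}
    - {"x":0,"y":0,"z":0,"wx":0,"wy":0,"wz":0}

```text
time: 5.25
eef_pos: [0.4592, 0.1975, 0.2541]
tcp_rot: [-89.4, 0.1, 75.2]
wrist_force: [0.5, 0.4, -3.9]
opening: 0.257
```

```bash
python3 - <<'E'
from h import *
s=bot.read_state()
o=[]
for n in ("wrist","scene"):
    P=bot.camera_params(n); im=bot.read_camera(n); np.savez(n+"3.npz",im=im,**P)
    u=proj(P,s["eef_pos"]).astype(int); x,y=np.clip(u[0]-130,0,380),np.clip(u[1]-150,0,100)
    print(n,u,(x,y)); o.append(cv2.resize(im[y:y+300,x:x+260],None,fx=1.5,fy=1.5))
cv2.imwrite("pics/c3.png",np.clip(np.hstack(o)[:,:,::-1]*1.4,0,255))
plan(.617,-.2,.25,34)
E
```

```text
wrist [316 236] (np.int64(186), np.int64(86))
scene [389  43] (np.int64(259), np.int64(0))
from [0.4571 0.196  0.2504] [-89.12   0.36  75.2 ] rows 10
{"x":-0.428,"y":0.001,"z":-0.320,"wy":0.0229},{"x":-0.403,"y":0.001,"z":-0.350,"wy":0.0229},{"x":-0.377,"y":0.001,"z":-0.378,"wy":0.0229},{"x":-0.349,"y":0.001,"z":-0.404,"wy":0.0229},{"x":-0.319,"y":0.001,"z":-0.428,"wy":0.0229},{"x":-0.288,"y":0.001,"z":-0.450,"wy":0.0229},{"x":-0.255,"y":0.001,"z":-0.469,"wy":0.0229},{"x":-0.220,"y":0.001,"z":-0.486,"wy":0.0229},
{"x":-0.185,"y":0.001,"z":-0.501,"wy":0.0229},{"x":-0.148,"y":0.001,"z":-0.513,"wy":0.0229},[ WARN:0@1.768] global loadsave.cpp:1063 imwrite_ Unsupported depth image for selected encoder is fallbacked to CV_8U.
```

View pics/c3.png

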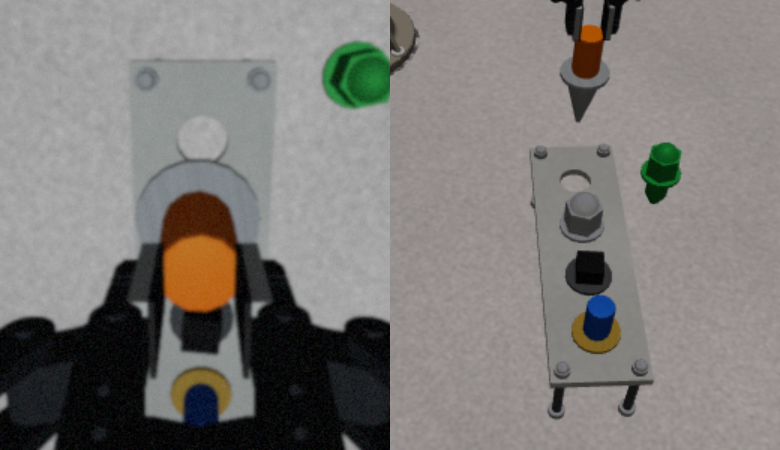

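```bash
python3 - <<'E'
from h import *
s=bot.read_state(); P=np.load("wrist3.npz"); e=s["eef_pos"]
a=np.radians(s["tcp_rot"][2]); 
for uv in [(319.5,228),(319.5,230),(319.5,232)]:
    q=plane(P,uv,e[2]-.0075)-e; print("tool x,z off mm",1e3*(np.cos(a)*q[0]+np.sin(a)*q[1]),1e3*(-np.sin(a)*q[0]+np.cos(a)*q[1]))
# grip top disc bottom edge
q=plane(P,(319.5,86+312/1.5),e[2]-.0075+.045)-e; print("near edge of top",1e3*(np.cos(a)*q[0]+np.sin(a)*q[1]),1e3*(-np.sin(a)*q[0]+np.cos(a)*q[1]))
print(s["tcp_rot"],e)
E
```

```text
tool x,z off mm 3.569791134943953 -0.7511329573598923
tool x,z off mm 3.571682211414441 -2.05072524420078
tool x,z off mm 3.573580224248126 -3.3550843631960294
near edge of top 3.55327912375249 -18.4076659119049
[-89.12310459   0.35834409  75.19992706] [0.45713128 0.19598447 0.25044701]
```

Request:
move_arm:
  commands:
    - {"x":-0.43,"y":0,"z":-0.32,"wx":0,"wy":0.023,"wz":0}
    - {"x":-0.4,"y":0,"z":-0.35,"wx":0,"wy":0.023,"wz":0}
    - {"x":-0.38,"y":0,"z":-0.38,"wx":0,"wy":0.023,"wz":0}
    - {"x":-0.35,"y":0,"z":-0.4,"wx":0,"wy":0.023,"wz":0}
    - {"x":-0.32,"y":0,"z":-0.43,"wx":0,"wy":0.023,"wz":0}
    - {"x":-0.29,"y":0,"z":-0.45,"wx":0,"wy":0.023,"wz":0}
    - {"x":-0.255,"y":0,"z":-0.47,"wx":0,"wy":0.023,"wz":0}
    - {"x":-0.22,"y":0,"z":-0.485,"wx":0,"wy":0.023,"wz":0}

```text
time: 6.15
eef_pos: [0.5751, -0.1229, 0.2278]
tcp_rot: [-88.0, 2.0, 42.2]
wrist_force: [0.2, -0.8, -3.2]
opening: 0.263
```

Request:
move_arm:
  commands:
    - {"x":-0.185,"y":0,"z":-0.5,"wx":0,"wy":0.023,"wz":0}
    - {"x":-0.15,"y":0,"z":-0.51,"wx":0,"wy":0.023,"wz":0}
    - {"x":0,"y":0,"z":0,"wx":0,"wy":0,"wz":0}

```text
time: 6.45
eef_pos: [0.6029, -0.2159, 0.2142]
tcp_rot: [-88.0, 3.3, 32.9]
wrist_force: [-0.3, -1.6, -3.9]
opening: 0.255
```

```bash
python3 - <<'E'
from h import *
plan(.617,-.199,.18,34,2)
print(bot.read_state()["joint_positions"])
E
```

```text
from [ 0.6029 -0.2159  0.2142] [-88.     3.27  32.86] rows 2
{"x":0.132,"y":0.214,"z":0.041,"wy":-0.0032},{"x":0.132,"y":0.214,"z":0.040,"wy":-0.0032},
[ 32.55373334  34.29201867 -27.90550117  62.90436598  15.9371887
  89.94693823  40.65198553]
```

Request:
move_arm:
  commands:
    - {"x":0.26,"y":0,"z":0.08,"wx":-0.011,"wy":-0.006,"wz":-0.018}
    - {"x":0,"y":0,"z":0,"wx":0,"wy":0,"wz":0}

```text
time: 6.65
eef_pos: [0.6142, -0.2006, 0.2052]
tcp_rot: [-89.4, 0.4, 33.7]
wrist_force: [-0.6, 0.9, -3.5]
opening: 0.257
```

```bash
cat >> h.py <<'E'
def corr(x,y,z,yaw):
    s=bot.read_state(); e=s["eef_pos"]; r=s["tcp_rot"]; a=np.radians(r[2]); d=np.array([x,y,z])-e
    print("t",s["time"],"pos",e.round(4),"rot",r.round(2),"F",s["wrist_force"].round(1),"op",round(s["opening"],3))
    print("x %.3f y %.3f z %.3f wx %.4f wy %.4f wz %.4f"%((np.cos(a)*d[0]+np.sin(a)*d[1])/.08,-d[2]/.08,(-np.sin(a)*d[0]+np.cos(a)*d[1])/.08,-(r[0]+90)/180,-((yaw-r[2]+180)%360-180)/180,-r[1]/180))
E
python3 - <<'E'
from h import *
corr(.617,-.199,.18,34)
E
```

```text
t 6.65 pos [ 0.6142 -0.2006  0.2052] rot [-89.41   0.37  33.71] F [-0.6  0.9 -3.5] op 0.257
x 0.040 y 0.316 z -0.002 wx -0.0033 wy -0.0016 wz -0.0020
```

Request:
move_arm:
  commands:
    - {"x":0.04,"y":0.2,"z":0,"wx":-0.0033,"wy":0,"wz":-0.002}
    - {"x":0,"y":0.2,"z":0,"wx":0,"wy":0,"wz":0}
    - {"x":0,"y":0,"z":0,"wx":0,"wy":0,"wz":0}

```text
time: 6.95
eef_pos: [0.6117, -0.1994, 0.1666]
tcp_rot: [-89.6, 0.7, 33.8]
wrist_force: [-0.5, 0.0, -4.6]
opening: 0.26
```

```bash
python3 - <<'E'
from h import *
corr(.617,-.199,.162,34)
s=bot.read_state()
o=[]
for n,w in (("wrist",0),("scene",1)):
    P=bot.camera_params(n); im=bot.read_camera(n); np.savez(n+"4.npz",im=im,**P)
    u=proj(P,(.617,-.2,.09)).astype(int); x,y=np.clip(u[0]-80,0,480),np.clip(u[1]-100,0,200)
    print(n,u,(x,y)); o.append(cv2.resize(im[y:y+200,x:x+160],None,fx=2.5,fy=2.5,interpolation=cv2.INTER_CUBIC))
cv2.imwrite("pics/c4.png",np.clip(np.hstack(o)[:,:,::-1]*1.4,0,255).astype(np.uint8))
E
```

```text
t 6.95 pos [ 0.6117 -0.1994  0.1666] rot [-89.56   0.69  33.76] F [-0.5  0.  -4.6] op 0.26
x 0.058 y 0.057 z -0.032 wx -0.0024 wy -0.0013 wz -0.0038
wrist [323 204] (np.int64(243), np.int64(104))
scene [162 255] (np.int64(82), np.int64(155))
```

View pics/c4.png

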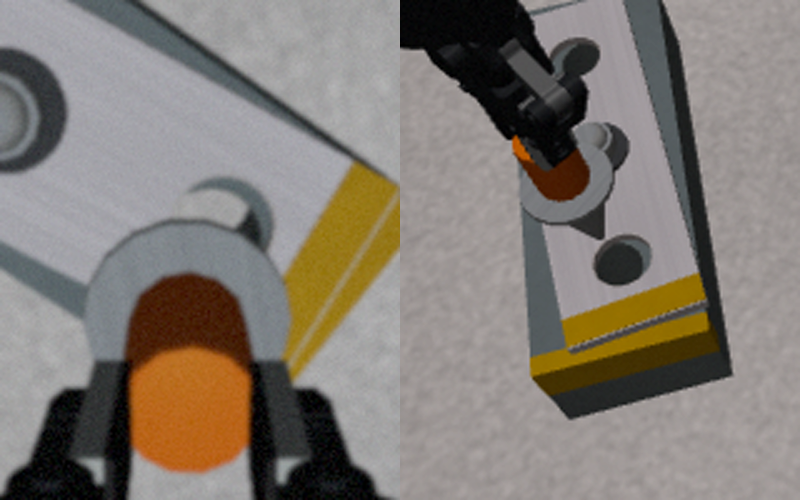

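```bash
python3 - <<'E'
from h import *
P=np.load("scene4.npz")
print("tip",plane(P,(162,249.6),.097))
print("yhole",plane(P,(82+(622-400)/2.5,155+261/2.5),.078))
corr(.617,-.199,.162,34)
E
```

```text
tip [ 0.6108939  -0.19820305  0.097     ]
yhole [ 0.61939991 -0.19164624  0.078     ]
t 7.05 pos [ 0.6138 -0.1991  0.1693] rot [-89.75   0.43  33.76] F [ 1.   0.  -3.7] op 0.255
x 0.034 y 0.092 z -0.021 wx -0.0014 wy -0.0013 wz -0.0024
```

Request:
move_arm:
  commands:
    - {"x":0.04,"y":0.1,"z":-0.025,"wx":-0.001,"wy":-0.001,"wz":-0.0024}
    - {"x":0,"y":0.12,"z":0,"wx":0,"wy":0,"wz":0}
    - {"x":0,"y":0.12,"z":0,"wx":0,"wy":0,"wz":0}
    - {"x":0,"y":0,"z":0,"wx":0,"wy":0,"wz":0}

```text
time: 7.45
eef_pos: [0.6191, -0.1993, 0.142]
tcp_rot: [-90.1, -0.1, 34.0]
wrist_force: [-0.5, 0.7, -3.3]
opening: 0.252
```

```bash
python3 -c "
from h import *
corr(.6175,-.1995,.13,34)"
```

```text
t 7.45 pos [ 0.6191 -0.1993  0.142 ] rot [-90.09  -0.13  33.96] F [-0.5  0.7 -3.3] op 0.252
x -0.018 y 0.150 z 0.009 wx 0.0005 wy -0.0002 wz 0.0007
```

Request:
move_arm:
  commands:
    - {"x":-0.018,"y":0.1,"z":0.008,"wx":0,"wy":0,"wz":0}
    - {"x":0,"y":0.1,"z":0,"wx":0,"wy":0,"wz":0}
    - {"x":0,"y":0.1,"z":0,"wx":0,"wy":0,"wz":0}
    - {"x":0,"y":0,"z":0,"wx":0,"wy":0,"wz":0}

```text
time: 7.85
eef_pos: [0.6184, -0.1979, 0.1165]
tcp_rot: [-90.0, -0.3, 34.0]
wrist_force: [-0.9, 1.5, -3.9]
opening: 0.26
```

```bash
python3 -c "
from h import *
corr(.6175,-.1995,.10,34)"
```

```text
t 7.85 pos [ 0.6184 -0.1979  0.1165] rot [-90.05  -0.3   34.01] F [-0.9  1.5 -3.9] op 0.26
x -0.020 y 0.206 z -0.010 wx 0.0003 wy 0.0001 wz 0.0017
```

Request:
move_arm:
  commands:
    - {"x":-0.025,"y":0.08,"z":-0.015,"wx":0,"wy":0,"wz":0.001}
    - {"x":0,"y":0.08,"z":-0.01,"wx":0,"wy":0,"wz":0}
    - {"x":0,"y":0.06,"z":-0.01,"wx":0,"wy":0,"wz":0}
    - {"x":0,"y":0,"z":0,"wx":0,"wy":0,"wz":0}

```text
time: 8.25
eef_pos: [0.6216, -0.1982, 0.1013]
tcp_rot: [-90.1, -0.5, 34.2]
wrist_force: [1.2, 2.6, -4.7]
opening: 0.258
```

```bash
python3 -c "
from h import *
corr(.6175,-.1995,.0905,34)"
```

```text
t 8.25 pos [ 0.6216 -0.1982  0.1013] rot [-90.14  -0.52  34.16] F [ 1.2  2.6 -4.7] op 0.258
x -0.051 y 0.135 z 0.015 wx 0.0008 wy 0.0009 wz 0.0029
```

Request:
move_arm:
  commands:
    - {"x":-0.05,"y":0.02,"z":0.015,"wx":0,"wy":0,"wz":0.003}
    - {"x":0,"y":0.06,"z":0,"wx":0,"wy":0,"wz":0}
    - {"x":0,"y":0.05,"z":0,"wx":0,"wy":0,"wz":0}
    - {"x":0,"y":0,"z":0,"wx":0,"wy":0,"wz":0}

```text
time: 8.65
eef_pos: [0.6203, -0.1985, 0.0925]
tcp_rot: [-90.3, -0.3, 34.2]
wrist_force: [0.6, 2.4, -1.3]
opening: 0.253
```

```bash
python3 -c "
from h import *
corr(.6175,-.1995,.0905,34)"
```

```text
t 8.65 pos [ 0.6203 -0.1985  0.0925] rot [-90.34  -0.27  34.22] F [ 0.6  2.4 -1.3] op 0.253
x -0.037 y 0.025 z 0.009 wx 0.0019 wy 0.0012 wz 0.0015
```

Press on down to contact.

Request:
move_arm:
  commands:
    - {"x":-0.01,"y":0.05,"z":0,"wx":0.0015,"wy":0,"wz":0.0015}
    - {"x":0,"y":0.05,"z":0,"wx":0,"wy":0,"wz":0}
    - {"x":0,"y":0.05,"z":0,"wx":0,"wy":0,"wz":0}

```text
time: 8.95
eef_pos: [0.6197, -0.1979, 0.0901]
tcp_rot: [-90.2, -0.0, 34.2]
wrist_force: [-6.7, 2.8, 17.1]
opening: 0.261
```

```bash
python3 -c "
from h import *
corr(.6175,-.1995,.0905,34)
for n in ('scene','wrist'):
    P=bot.camera_params(n); im=bot.read_camera(n); np.savez(n+'5.npz',im=im,**P)
"
```

```text
t 8.95 pos [ 0.6197 -0.1979  0.0901] rot [-9.016e+01 -3.000e-02  3.416e+01] F [-6.7  2.8 17.1] op 0.261
x -0.034 y -0.004 z -0.001 wx 0.0009 wy 0.0009 wz 0.0002
```

Request:
move_arm:
  commands:
    - {"x":0,"y":0.06,"z":0,"wx":0,"wy":0,"wz":0}
    - {"x":0,"y":0.06,"z":0,"wx":0,"wy":0,"wz":0}

```text
time: 9.25
eef_pos: [0.6198, -0.1981, 0.0901]
tcp_rot: [-90.4, -0.0, 34.1]
wrist_force: [-8.0, 2.7, 19.9]
opening: 0.256
```

Request:
move_arm:
  commands:
    - {"x":0,"y":0,"z":0,"wx":0,"wy":0,"wz":0}
    - {"x":0,"y":0,"z":0,"wx":0,"wy":0,"wz":0}
    - {"x":0,"y":0,"z":0,"wx":0,"wy":0,"wz":0}
  fingers: 0.65

```text
time: 9.55
eef_pos: [0.6183, -0.203, 0.0905]
tcp_rot: [-90.6, 0.3, 33.9]
wrist_force: [-0.1, -0.2, -0.5]
opening: 0.648
```

Request:
move_arm:
  commands:
    - {"x":0,"y":-0.2,"z":0,"wx":0,"wy":0,"wz":0}
    - {"x":0,"y":-0.35,"z":0,"wx":0,"wy":0,"wz":0}
    - {"x":0,"y":-0.45,"z":0,"wx":0,"wy":0,"wz":0}
    - {"x":0,"y":-0.45,"z":0,"wx":0,"wy":0,"wz":0}
    - {"x":0,"y":-0.3,"z":0,"wx":0,"wy":0,"wz":0}
    - {"x":0,"y":0,"z":0,"wx":0,"wy":0,"wz":0}

```text
time: 10.15
eef_pos: [0.6128, -0.2085, 0.2257]
tcp_rot: [-90.2, 1.2, 33.5]
wrist_force: [0.5, -0.2, 0.7]
opening: 0.652
```

```bash
python3 - <<'E'
from h import *
corr(.6175,-.1995,.25,34)
o=[]
for n in ("wrist","scene"):
    P=bot.camera_params(n); im=bot.read_camera(n); np.savez(n+"6.npz",im=im,**P)
    u=proj(P,(.55,-.2,.09)).astype(int); x,y=np.clip(u[0]-90,0,460),np.clip(u[1]-90,0,220)
    print(n,u,(x,y)); o.append(cv2.resize(im[y:y+180,x:x+180],None,fx=2.2,fy=2.2,interpolation=cv2.INTER_CUBIC))
cv2.imwrite("pics/c6.png",np.clip(np.hstack(o)[:,:,::-1]*1.4,0,255).astype(np.uint8))
plan(.53,.178,.25,75)
E
```

```text
t 10.15 pos [ 0.6128 -0.2085  0.2257] rot [-90.22   1.23  33.54] F [ 0.5 -0.2  0.7] op 0.652
x 0.111 y -0.304 z 0.061 wx 0.0012 wy -0.0026 wz -0.0068
wrist [269 138] (np.int64(179), np.int64(48))
scene [158 218] (np.int64(68), np.int64(128))
from [ 0.6107 -0.2082  0.2217] [-89.93   1.5   33.56] rows 9
{"x":0.203,"y":-0.039,"z":0.509,"wy":-0.0256},{"x":0.243,"y":-0.039,"z":0.491,"wy":-0.0256},{"x":0.282,"y":-0.039,"z":0.470,"wy":-0.0256},{"x":0.319,"y":-0.039,"z":0.446,"wy":-0.0256},{"x":0.354,"y":-0.039,"z":0.419,"wy":-0.0256},{"x":0.386,"y":-0.039,"z":0.389,"wy":-0.0256},{"x":0.416,"y":-0.039,"z":0.357,"wy":-0.0256},{"x":0.443,"y":-0.039,"z":0.322,"wy":-0.0256},
{"x":0.468,"y":-0.039,"z":0.286,"wy":-0.0256},
```

View pics/c6.png

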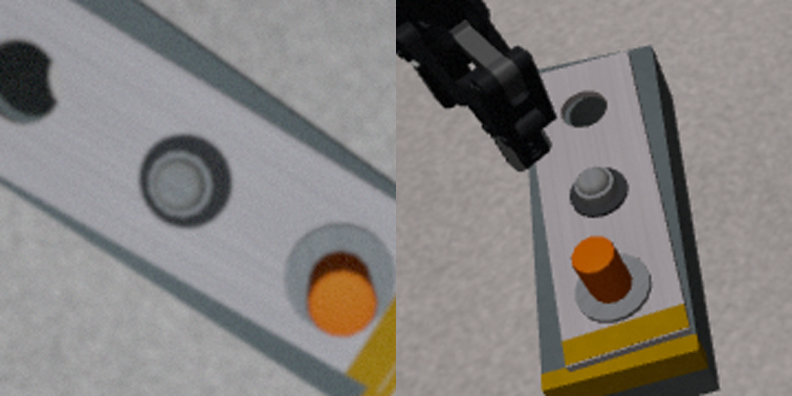

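The pin is seated with its flange flat on the strap, orange grip at crop (598,255). The strap is close to in line; I'll measure it from the top camera once the arm is clear. The bolt's hex flats already face the jaws at yaw 75.

Request:
move_arm:
  commands:
    - {"x":0.2,"y":-0.1,"z":0.51,"wx":0,"wy":-0.0256,"wz":-0.008}
    - {"x":0.24,"y":-0.06,"z":0.49,"wx":0,"wy":-0.0256,"wz":0}
    - {"x":0.28,"y":-0.04,"z":0.47,"wx":0,"wy":-0.0256,"wz":0}
    - {"x":0.32,"y":-0.04,"z":0.445,"wx":0,"wy":-0.0256,"wz":0}
    - {"x":0.35,"y":-0.04,"z":0.42,"wx":0,"wy":-0.0256,"wz":0}
    - {"x":0.385,"y":-0.04,"z":0.39,"wx":0,"wy":-0.0256,"wz":0}
    - {"x":0.415,"y":-0.04,"z":0.355,"wx":0,"wy":-0.0256,"wz":0}
    - {"x":0.44,"y":-0.04,"z":0.32,"wx":0,"wy":-0.0256,"wz":0}
  fingers: 1

```text
time: 11.05
eef_pos: [0.5266, 0.1276, 0.2308]
tcp_rot: [-88.1, 1.2, 70.5]
wrist_force: [0.9, 0.1, -0.3]
opening: 1.001
```

Request:
move_arm:
  commands:
    - {"x":0.47,"y":0,"z":0.285,"wx":0,"wy":-0.0256,"wz":0}
    - {"x":0,"y":0,"z":0,"wx":0,"wy":0,"wz":0}
    - {"x":0,"y":0,"z":0,"wx":0,"wy":0,"wz":0}

```text
time: 11.35
eef_pos: [0.5105, 0.179, 0.2249]
tcp_rot: [-87.3, 1.1, 76.2]
wrist_force: [-0.1, -0.9, -0.4]
opening: 0.998
```

```bash
python3 - <<'E'
from h import *
corr(.529,.179,.16,75)
P=bot.camera_params("top"); im=bot.read_camera("top"); np.savez("top7.npz",im=im,**P)
a=cv2.resize(im[110:290,420:520],None,fx=3.3,fy=3.3,interpolation=cv2.INTER_CUBIC)
P=bot.camera_params("wrist"); im=bot.read_camera("wrist"); np.savez("w7.npz",im=im,**P)
u=proj(P,(.529,.179,.11)).astype(int);x,y=u[0]-75,u[1]-99;print(u,x,y)
b=cv2.resize(im[max(y,0):y+198,x:x+150],(450,594),interpolation=cv2.INTER_CUBIC)
cv2.imwrite("pics/c7.png",np.clip(np.hstack([a,b])[:,:,::-1]*1.5,0,255).astype(np.uint8))
E
```

```text
t 11.35 pos [0.5105 0.179  0.2249] rot [-87.34   1.13  76.23] F [-0.1 -0.9 -0.4] op 0.998
x 0.055 y 0.812 z -0.225 wx -0.0148 wy 0.0068 wz -0.0063
[323 212] 248 113
```

View pics/c7.png

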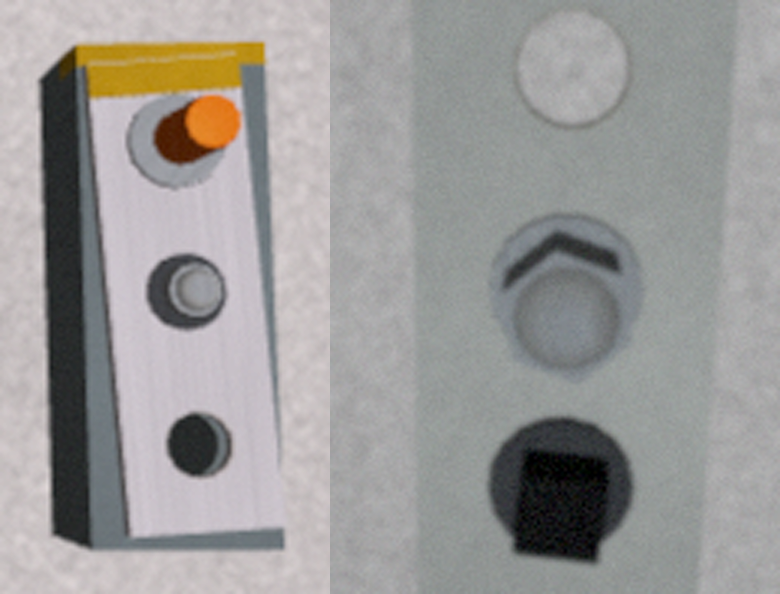

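```bash
python3 - <<'E'
from h import *
P=np.load("w7.npz"); a=np.radians(76.2)
q=plane(P,(326.7,210.7),.095)[:2]; print(q, q-.0035*np.array([np.cos(a),np.sin(a)]))
T=np.load("top7.npz")
G=lambda c,z:plane(T,(420+c[0]/3.3,110+c[1]/3.3),z)[:2]
h,p=G((200,444),.078),G((187,291),.078); print(h,p,np.degrees(np.arctan2(*(p-h)[::-1])))
corr(.529,.179,.16,82)
E
```

```text
[0.53163419 0.18137695] [0.53079933 0.17797798]
[ 0.45760049 -0.20332458] [ 0.53740009 -0.20061206] 1.9468256408624516
t 11.45 pos [0.5105 0.179  0.2254] rot [-87.32   1.06  76.15] F [-0.3 -0.7 -0. ] op 1.0
x 0.056 y 0.817 z -0.225 wx -0.0149 wy -0.0325 wz -0.0059
```

Request:
move_arm:
  commands:
    - {"x":0.05,"y":0.2,"z":-0.24,"wx":-0.015,"wy":-0.032,"wz":-0.006}
    - {"x":0,"y":0.2,"z":0,"wx":0,"wy":0,"wz":0}
    - {"x":0,"y":0.2,"z":0,"wx":0,"wy":0,"wz":0}
    - {"x":0,"y":0.15,"z":0,"wx":0,"wy":0,"wz":0}
    - {"x":0,"y":0,"z":0,"wx":0,"wy":0,"wz":0}

```text
time: 11.95
eef_pos: [0.5329, 0.1674, 0.1592]
tcp_rot: [-90.0, 0.2, 81.1]
wrist_force: [0.1, -0.3, -0.2]
opening: 0.999
```

```bash
python3 -c "
from h import *
corr(.53,.1785,.13,82)"
```

```text
t 11.95 pos [0.5329 0.1674 0.1592] rot [-90.     0.16  81.14] F [ 0.1 -0.3 -0.2] op 0.999
x 0.132 y 0.365 z 0.057 wx 0.0000 wy -0.0048 wz -0.0009
```

Request:
move_arm:
  commands:
    - {"x":0.14,"y":0.1,"z":0.055,"wx":0,"wy":-0.005,"wz":-0.001}
    - {"x":0.02,"y":0.15,"z":0,"wx":0,"wy":0,"wz":0}
    - {"x":0.02,"y":0.15,"z":0,"wx":0,"wy":0,"wz":0}
    - {"x":0,"y":0,"z":0,"wx":0,"wy":0,"wz":0}

```text
time: 12.35
eef_pos: [0.5317, 0.1828, 0.1255]
tcp_rot: [-90.1, -0.1, 82.0]
wrist_force: [-0.8, 1.0, 0.1]
opening: 0.996
```

```bash
python3 -c "
from h import *
corr(.53,.1785,.10,82)"
```

```text
t 12.35 pos [0.5317 0.1828 0.1255] rot [-9.009e+01 -9.000e-02  8.198e+01] F [-0.8  1.   0.1] op 0.996
x -0.057 y 0.318 z 0.014 wx 0.0005 wy -0.0001 wz 0.0005
```

Request:
move_arm:
  commands:
    - {"x":-0.055,"y":0.14,"z":0.014,"wx":0,"wy":0,"wz":0}
    - {"x":0.01,"y":0.14,"z":0,"wx":0,"wy":0,"wz":0}
    - {"x":0,"y":0.05,"z":0,"wx":0,"wy":0,"wz":0}
    - {"x":0,"y":0,"z":0,"wx":0,"wy":0,"wz":0}

```text
time: 12.75
eef_pos: [0.5301, 0.1792, 0.0967]
tcp_rot: [-90.1, -0.1, 82.0]
wrist_force: [-0.0, -0.1, -0.5]
opening: 0.996
```

```bash
python3 -c "
from h import *
corr(.53,.1785,.10,82)"
```

```text
t 12.75 pos [0.5301 0.1792 0.0967] rot [-9.01e+01 -7.00e-02  8.20e+01] F [-0.  -0.1 -0.5] op 0.996
x -0.009 y -0.041 z -0.000 wx 0.0006 wy -0.0000 wz 0.0004
```

Request:
move_arm:
  commands:
    - {"x":0,"y":-0.055,"z":0,"wx":0,"wy":0,"wz":0}
    - {"x":0,"y":0,"z":0,"wx":0,"wy":0,"wz":0}

```text
time: 12.95
eef_pos: [0.5304, 0.1793, 0.1017]
tcp_rot: [-90.1, -0.1, 82.0]
wrist_force: [0.5, 0.6, -0.7]
opening: 1.002
```

Request:
move_arm:
  commands:
    - {"x":0,"y":0,"z":0,"wx":0,"wy":0,"wz":0}
    - {"x":0,"y":0,"z":0,"wx":0,"wy":0,"wz":0}
    - {"x":0,"y":0,"z":0,"wx":0,"wy":0,"wz":0}
    - {"x":0,"y":0,"z":0,"wx":0,"wy":0,"wz":0}
    - {"x":0,"y":0,"z":0,"wx":0,"wy":0,"wz":0}
    - {"x":0,"y":0,"z":0,"wx":0,"wy":0,"wz":0}
    - {"x":0,"y":0,"z":0,"wx":0,"wy":0,"wz":0}
  fingers: 0
  squeeze: 80

```text
time: 13.65
eef_pos: [0.5314, 0.1799, 0.1032]
tcp_rot: [-90.3, -0.2, 82.0]
wrist_force: [-0.8, -0.4, 0.0]
opening: 0.001
```

Request:
move_arm:
  commands:
    - {"x":0,"y":-0.15,"z":0,"wx":0,"wy":0,"wz":0}
    - {"x":0,"y":-0.25,"z":0,"wx":0,"wy":0,"wz":0}
    - {"x":0,"y":-0.35,"z":0,"wx":0,"wy":0,"wz":0}
    - {"x":0,"y":-0.4,"z":0,"wx":0,"wy":0,"wz":0}
    - {"x":0,"y":-0.4,"z":0,"wx":0,"wy":0,"wz":0}
    - {"x":0,"y":-0.4,"z":0,"wx":0,"wy":0,"wz":0}
    - {"x":0,"y":0,"z":0,"wx":0,"wy":0,"wz":0}

```text
time: 14.35
eef_pos: [0.5298, 0.1801, 0.2694]
tcp_rot: [-90.3, -0.3, 82.1]
wrist_force: [-0.1, 0.1, 0.0]
opening: 0.001
```

```bash
python3 - <<'E'
from h import *
corr(.4575,-.1975,.25,82)
print(bot.read_state()["joint_positions"])
plan(.4575,-.1975,.25,40)
E
```

```text
t 14.35 pos [0.5298 0.1801 0.2694] rot [-90.3   -0.25  82.07] F [-0.1  0.1  0. ] op 0.001
x -4.799 y 0.242 z 0.244 wx 0.0017 wy 0.0004 wz 0.0014
[ 11.23683169  23.00013231 -46.5356864   76.08368134  16.49984842
  87.34376755  48.47230702]
from [0.5298 0.1801 0.2694] [-90.3   -0.25  82.07] rows 9
{"x":-0.533,"y":0.027,"z":0.027,"wy":0.0260},{"x":-0.534,"y":0.027,"z":-0.016,"wy":0.0260},{"x":-0.531,"y":0.027,"z":-0.060,"wy":0.0260},{"x":-0.524,"y":0.027,"z":-0.103,"wy":0.0260},{"x":-0.514,"y":0.027,"z":-0.145,"wy":0.0260},{"x":-0.500,"y":0.027,"z":-0.187,"wy":0.0260},{"x":-0.483,"y":0.027,"z":-0.227,"wy":0.0260},{"x":-0.463,"y":0.027,"z":-0.265,"wy":0.0260},
{"x":-0.440,"y":0.027,"z":-0.302,"wy":0.0260},
```

The fingers closed fully, so the bolt was missed or slipped out. Looking.

Request:
move_arm:
  commands:
    - {"x":0,"y":0,"z":-0.3,"wx":0,"wy":0,"wz":0}
    - {"x":0,"y":0,"z":0,"wx":0,"wy":0,"wz":0}
  fingers: 1

```text
time: 14.55
eef_pos: [0.5542, 0.177, 0.2722]
tcp_rot: [-90.5, -0.3, 82.1]
wrist_force: [0.2, -0.9, -0.5]
opening: 0.332
```

```bash
python3 - <<'E'
from h import *
o=[]
corr(.53,.1785,.25,82)
for n in ("wrist","scene"):
    P=bot.camera_params(n); im=bot.read_camera(n); np.savez(n+"8.npz",im=im,**P)
    u=proj(P,(.53,.18,.1)).astype(int); x,y=np.clip(u[0]-90,0,460),np.clip(u[1]-100,0,200)
    print(n,u,(x,y)); o.append(cv2.resize(im[y:y+200,x:x+180],None,fx=2.2,fy=2.2,interpolation=cv2.INTER_CUBIC))
cv2.imwrite("pics/c8.png",np.clip(np.hstack(o)[:,:,::-1]*1.4,0,255).astype(np.uint8))
E
```

```text
t 14.55 pos [0.5542 0.177  0.2722] rot [-90.51  -0.3   82.12] F [ 0.2 -0.9 -0.5] op 0.332
x -0.023 y 0.277 z 0.302 wx 0.0028 wy 0.0006 wz 0.0016
wrist [316 149] (np.int64(226), np.int64(49))
scene [386 147] (np.int64(296), np.int64(47))
```

View pics/c8.png

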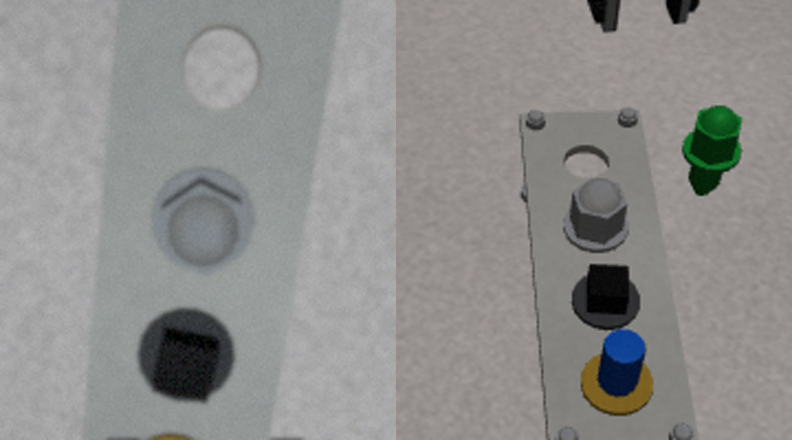

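```bash
python3 - <<'E'
from h import *
P=np.load("scene8.npz"); e=np.array([.5542,.177,.2722])
for dz in (-.02,0,.01,.02,.03): print(dz,proj(P,e+[0,0,dz]))
j=.016*np.array([np.cos(np.radians(82)),np.sin(np.radians(82)),0]); print(proj(P,e+j),proj(P,e-j))
W=np.load("wrist8.npz"); print(plane(W,(318.7,149),.095), proj(W,e), proj(W,e+j))
corr(.53,.1785,.25,82)
E
```

```text
-0.02 [400.87523517  89.85119181]
0 [402.63074937  78.80147188]
0.01 [403.54223305  73.06432691]
0.02 [404.47736798  67.17831408]
0.03 [405.43708682  61.137563  ]
[414.21106077  77.46486583] [391.00237985  80.14362482]
[0.53038793 0.18234098 0.095     ] [316.78029102 236.10461801] [344.52813004 236.12103505]
t 14.65 pos [0.551  0.1794 0.2722] rot [-90.34  -0.34  82.36] F [-0.9  0.1  0.1] op 0.505
x -0.047 y 0.278 z 0.259 wx 0.0019 wy 0.0020 wz 0.0019
```

Request:
move_arm:
  commands:
    - {"x":-0.05,"y":0.3,"z":0.26,"wx":0.002,"wy":0.002,"wz":0.002}
    - {"x":0,"y":0.4,"z":0,"wx":0,"wy":0,"wz":0}
    - {"x":0,"y":0.4,"z":0,"wx":0,"wy":0,"wz":0}
    - {"x":0,"y":0.25,"z":0,"wx":0,"wy":0,"wz":0}
    - {"x":0,"y":0,"z":0,"wx":0,"wy":0,"wz":0}

```text
time: 15.15
eef_pos: [0.5244, 0.1809, 0.1612]
tcp_rot: [-89.8, -0.0, 82.3]
wrist_force: [-0.5, 0.2, -0.0]
opening: 1.001
```

```bash
python3 -c "
from h import *
corr(.53,.179,.12,82)"
```

```text
t 15.15 pos [0.5244 0.1809 0.1612] rot [-8.984e+01 -2.000e-02  8.228e+01] F [-0.5  0.2 -0. ] op 1.001
x -0.015 y 0.515 z -0.073 wx -0.0009 wy 0.0015 wz 0.0001
```

Request:
move_arm:
  commands:
    - {"x":-0.015,"y":0.2,"z":-0.07,"wx":-0.001,"wy":0,"wz":0}
    - {"x":0,"y":0.2,"z":0,"wx":0,"wy":0,"wz":0}
    - {"x":0,"y":0.2,"z":0,"wx":0,"wy":0,"wz":0}
    - {"x":0,"y":0.15,"z":0,"wx":0,"wy":0,"wz":0}
    - {"x":0,"y":0,"z":0,"wx":0,"wy":0,"wz":0}

```text
time: 15.65
eef_pos: [0.5297, 0.1815, 0.1042]
tcp_rot: [-90.2, -0.2, 82.4]
wrist_force: [-0.0, -0.0, 0.9]
opening: 1.005
```

```bash
python3 -c "
from h import *
corr(.53,.179,.081,82)"
```

```text
t 15.65 pos [0.5297 0.1815 0.1042] rot [-90.24  -0.17  82.42] F [-0.  -0.   0.9] op 1.005
x -0.031 y 0.290 z -0.008 wx 0.0013 wy 0.0023 wz 0.0010
```

Request:
move_arm:
  commands:
    - {"x":-0.03,"y":0.07,"z":0,"wx":0.001,"wy":0.002,"wz":0.001}
    - {"x":0,"y":0.07,"z":0,"wx":0,"wy":0,"wz":0}
    - {"x":0,"y":0,"z":0,"wx":0,"wy":0,"wz":0}

```text
time: 15.95
eef_pos: [0.5307, 0.18, 0.0947]
tcp_rot: [-90.2, -0.1, 82.0]
wrist_force: [1.2, 0.9, -0.3]
opening: 1.001
```

Request:
move_arm:
  commands:
    - {"x":0,"y":0.06,"z":0,"wx":0,"wy":0,"wz":0}
    - {"x":0,"y":0.06,"z":0,"wx":0,"wy":0,"wz":0}

```text
time: 16.15
eef_pos: [0.5318, 0.1806, 0.0859]
tcp_rot: [-90.4, -0.2, 82.0]
wrist_force: [-0.1, -0.6, -0.3]
opening: 1.003
```

Request:
move_arm:
  commands:
    - {"x":-0.02,"y":0.01,"z":0.02,"wx":0.002,"wy":0,"wz":0.001}
    - {"x":0,"y":0,"z":0,"wx":0,"wy":0,"wz":0}
    - {"x":0,"y":0,"z":0,"wx":0,"wy":0,"wz":0}
  fingers: 0
  squeeze: 80

```text
time: 16.45
eef_pos: [0.5294, 0.1789, 0.0843]
tcp_rot: [-89.9, 0.1, 82.0]
wrist_force: [0.2, -0.3, -0.5]
opening: 0.515
```

Request:
move_arm:
  commands:
    - {"x":0,"y":0,"z":0,"wx":0,"wy":0,"wz":0}
    - {"x":0,"y":0,"z":0,"wx":0,"wy":0,"wz":0}
    - {"x":0,"y":0,"z":0,"wx":0,"wy":0,"wz":0}
    - {"x":0,"y":0,"z":0,"wx":0,"wy":0,"wz":0}
    - {"x":0,"y":0,"z":0,"wx":0,"wy":0,"wz":0}

```text
time: 16.95
eef_pos: [0.5297, 0.1795, 0.0852]
tcp_rot: [-90.0, 0.0, 82.0]
wrist_force: [-0.8, 0.4, -0.3]
opening: 0.368
```

Gripped at opening 0.368, which fits the 36 mm flats. Lift.

Request:
move_arm:
  commands:
    - {"x":0,"y":-0.15,"z":0,"wx":0,"wy":0,"wz":0}
    - {"x":0,"y":-0.25,"z":0,"wx":0,"wy":0,"wz":0}
    - {"x":0,"y":-0.35,"z":0,"wx":0,"wy":0,"wz":0}
    - {"x":0,"y":-0.4,"z":0,"wx":0,"wy":0,"wz":0}
    - {"x":0,"y":-0.4,"z":0,"wx":0,"wy":0,"wz":0}
    - {"x":0,"y":-0.45,"z":0,"wx":0,"wy":0,"wz":0}
    - {"x":0,"y":0,"z":0,"wx":0,"wy":0,"wz":0}

```text
time: 17.65
eef_pos: [0.5253, 0.1767, 0.2467]
tcp_rot: [-89.2, 0.4, 82.1]
wrist_force: [1.2, 0.7, -4.3]
opening: 0.368
```

```bash
python3 - <<'E'
from h import *
corr(.457,-.197,.25,82)
plan(.457,-.197,.255,40,11)
E
```

```text
t 17.65 pos [0.5253 0.1767 0.2467] rot [-89.19   0.41  82.13] F [ 1.2  0.7 -4.3] op 0.368
x -4.745 y -0.041 z 0.205 wx -0.0045 wy 0.0007 wz -0.0023
from [0.5253 0.1767 0.2467] [-89.19   0.41  82.13] rows 11
{"x":-0.431,"y":-0.009,"z":0.019,"wy":0.0213},{"x":-0.432,"y":-0.009,"z":-0.010,"wy":0.0213},{"x":-0.430,"y":-0.009,"z":-0.039,"wy":0.0213},{"x":-0.426,"y":-0.009,"z":-0.068,"wy":0.0213},{"x":-0.421,"y":-0.009,"z":-0.096,"wy":0.0213},{"x":-0.414,"y":-0.009,"z":-0.124,"wy":0.0213},{"x":-0.404,"y":-0.009,"z":-0.151,"wy":0.0213},{"x":-0.393,"y":-0.009,"z":-0.178,"wy":0.0213},
{"x":-0.381,"y":-0.009,"z":-0.204,"wy":0.0213},{"x":-0.366,"y":-0.009,"z":-0.229,"wy":0.0213},{"x":-0.350,"y":-0.009,"z":-0.253,"wy":0.0213},
```

Request:
move_arm:
  commands:
    - {"x":-0.43,"y":-0.03,"z":0.02,"wx":-0.003,"wy":0.021,"wz":-0.002}
    - {"x":-0.43,"y":-0.03,"z":-0.01,"wx":0,"wy":0.021,"wz":0}
    - {"x":-0.43,"y":-0.03,"z":-0.04,"wx":0,"wy":0.021,"wz":0}
    - {"x":-0.425,"y":-0.03,"z":-0.07,"wx":0,"wy":0.021,"wz":0}
    - {"x":-0.42,"y":-0.03,"z":-0.1,"wx":0,"wy":0.021,"wz":0}
    - {"x":-0.415,"y":-0.03,"z":-0.125,"wx":0,"wy":0.021,"wz":0}
    - {"x":-0.405,"y":-0.03,"z":-0.15,"wx":0,"wy":0.021,"wz":0}
    - {"x":-0.395,"y":-0.03,"z":-0.18,"wx":0,"wy":0.021,"wz":0}

```text
time: 18.45
eef_pos: [0.4656, -0.0966, 0.2556]
tcp_rot: [-88.7, 0.7, 51.8]
wrist_force: [0.6, 0.1, -4.6]
opening: 0.368
```

Request:
move_arm:
  commands:
    - {"x":-0.38,"y":0,"z":-0.2,"wx":0,"wy":0.021,"wz":0}
    - {"x":-0.365,"y":0,"z":-0.23,"wx":0,"wy":0.021,"wz":0}
    - {"x":-0.35,"y":0,"z":-0.25,"wx":0,"wy":0.021,"wz":0}
    - {"x":0,"y":0,"z":0,"wx":0,"wy":0,"wz":0}

```text
time: 18.85
eef_pos: [0.4384, -0.2092, 0.2492]
tcp_rot: [-88.4, 1.6, 39.2]
wrist_force: [-0.7, -1.0, -4.6]
opening: 0.365
```

```bash
python3 -c "
from h import *
corr(.457,-.197,.16,40);print(bot.read_state()['joint_positions'])"
```

```text
t 18.85 pos [ 0.4384 -0.2092  0.2492] rot [-88.4    1.56  39.25] F [-0.7 -1.  -4.6] op 0.365
x 0.277 y 1.115 z -0.029 wx -0.0089 wy -0.0042 wz -0.0087
[ 47.3325275   12.75194708 -29.8067868   87.64533284   6.79203241
  83.4958936   56.34251546]
```

Request:
move_arm:
  commands:
    - {"x":0.28,"y":0.2,"z":-0.03,"wx":-0.009,"wy":-0.004,"wz":-0.009}
    - {"x":0,"y":0.3,"z":0,"wx":0,"wy":0,"wz":0}
    - {"x":0,"y":0.3,"z":0,"wx":0,"wy":0,"wz":0}
    - {"x":0,"y":0.2,"z":0,"wx":0,"wy":0,"wz":0}
    - {"x":0,"y":0,"z":0,"wx":0,"wy":0,"wz":0}

```text
time: 19.35
eef_pos: [0.4502, -0.1958, 0.1589]
tcp_rot: [-89.3, 0.2, 39.8]
wrist_force: [-2.0, 1.0, -4.0]
opening: 0.371
```

```bash
python3 -c "
from h import *
corr(.4575,-.199,.14,40)"
```

```text
t 19.35 pos [ 0.4502 -0.1958  0.1589] rot [-89.31   0.23  39.76] F [-2.  1. -4.] op 0.371
x 0.044 y 0.236 z -0.089 wx -0.0038 wy -0.0014 wz -0.0013
```

Request:
move_arm:
  commands:
    - {"x":0.045,"y":0.1,"z":-0.09,"wx":-0.004,"wy":-0.001,"wz":-0.001}
    - {"x":0,"y":0.12,"z":0,"wx":0,"wy":0,"wz":0}
    - {"x":0,"y":0,"z":0,"wx":0,"wy":0,"wz":0}

```text
time: 19.65
eef_pos: [0.4576, -0.1987, 0.1397]
tcp_rot: [-90.0, 0.1, 40.0]
wrist_force: [-0.3, 1.6, -4.3]
opening: 0.368
```

```bash
python3 -c "
from h import *
corr(.4575,-.199,.11,40)"
```

```text
t 19.65 pos [ 0.4576 -0.1987  0.1397] rot [-9.001e+01  6.000e-02  4.000e+01] F [-0.3  1.6 -4.3] op 0.368
x -0.004 y 0.371 z -0.002 wx 0.0001 wy -0.0000 wz -0.0003
```

Request:
move_arm:
  commands:
    - {"x":0,"y":0.12,"z":0,"wx":0,"wy":0,"wz":0}
    - {"x":0,"y":0.12,"z":0,"wx":0,"wy":0,"wz":0}
    - {"x":0,"y":0.1,"z":0,"wx":0,"wy":0,"wz":0}
    - {"x":0,"y":0,"z":0,"wx":0,"wy":0,"wz":0}

```text
time: 20.05
eef_pos: [0.4588, -0.1991, 0.1113]
tcp_rot: [-90.2, -0.0, 40.0]
wrist_force: [-0.9, 0.1, -4.1]
opening: 0.364
```

```bash
python3 -c "
from h import *
corr(.4575,-.1975,.095,40)"
```

```text
t 20.05 pos [ 0.4588 -0.1991  0.1113] rot [-9.015e+01 -1.000e-02  3.999e+01] F [-0.9  0.1 -4.1] op 0.364
x 0.001 y 0.204 z 0.026 wx 0.0008 wy -0.0001 wz 0.0001
```

Request:
move_arm:
  commands:
    - {"x":0.005,"y":0.1,"z":0.01,"wx":0,"wy":0,"wz":0}
    - {"x":0,"y":0.1,"z":0.005,"wx":0,"wy":0,"wz":0}
    - {"x":0,"y":0.06,"z":0,"wx":0,"wy":0,"wz":0}
    - {"x":0,"y":0,"z":0,"wx":0,"wy":0,"wz":0}

```text
time: 20.45
eef_pos: [0.459, -0.1998, 0.0894]
tcp_rot: [-90.3, 0.0, 39.9]
wrist_force: [0.3, -0.0, -5.3]
opening: 0.368
```

```bash
python3 -c "
from h import *
corr(.4575,-.1945,.09,40)"
```

```text
t 20.45 pos [ 0.459  -0.1998  0.0894] rot [-9.034e+01  2.000e-02  3.993e+01] F [ 0.3 -0.  -5.3] op 0.368
x 0.029 y -0.008 z 0.063 wx 0.0019 wy -0.0004 wz -0.0001
```

Bolt is in with no contact. Now I'll nudge sideways (+y) in the hole to bring the strap closer to line.

Request:
move_arm:
  commands:
    - {"x":0.015,"y":0,"z":0.03,"wx":0.002,"wy":0,"wz":0}
    - {"x":0.015,"y":0,"z":0.03,"wx":0,"wy":0,"wz":0}
    - {"x":0,"y":0,"z":0,"wx":0,"wy":0,"wz":0}

```text
time: 20.75
eef_pos: [0.4579, -0.1983, 0.0899]
tcp_rot: [-90.2, 0.2, 39.8]
wrist_force: [0.1, -2.0, -5.5]
opening: 0.365
```

```bash
python3 -c "
from h import *
corr(.4575,-.1945,.09,40)"
```

```text
t 20.75 pos [ 0.4579 -0.1983  0.0899] rot [-90.24   0.17  39.81] F [ 0.1 -2.  -5.5] op 0.365
x 0.027 y -0.001 z 0.040 wx 0.0013 wy -0.0011 wz -0.0009
```

Request:
move_arm:
  commands:
    - {"x":0.05,"y":0,"z":0.06,"wx":0.001,"wy":0,"wz":0}
    - {"x":0.03,"y":0,"z":0.04,"wx":0,"wy":0,"wz":0}

```text
time: 20.95
eef_pos: [0.457, -0.1932, 0.0904]
tcp_rot: [-90.4, 0.4, 39.6]
wrist_force: [-0.2, -4.6, -6.3]
opening: 0.365
```

```bash
python3 -c "
from h import *
corr(.4575,-.1945,.09,40)"
```

```text
t 20.95 pos [ 0.457  -0.1932  0.0904] rot [-90.37   0.44  39.62] F [-0.2 -4.6 -6.3] op 0.365
x -0.005 y 0.006 z -0.017 wx 0.0021 wy -0.0021 wz -0.0025
```

Request:
move_arm:
  commands:
    - {"x":-0.03,"y":0.02,"z":-0.035,"wx":0.002,"wy":-0.002,"wz":-0.002}
    - {"x":0,"y":0.07,"z":0,"wx":0,"wy":0,"wz":0}
    - {"x":0,"y":0.06,"z":0,"wx":0,"wy":0,"wz":0}
    - {"x":0,"y":0,"z":0,"wx":0,"wy":0,"wz":0}

```text
time: 21.35
eef_pos: [0.4583, -0.1963, 0.0786]
tcp_rot: [-90.1, -0.1, 40.0]
wrist_force: [0.5, -2.7, -5.3]
opening: 0.372
```

```bash
python3 -c "
from h import *
corr(.4575,-.197,.073,40)"
```

```text
t 21.35 pos [ 0.4583 -0.1963  0.0786] rot [-90.06  -0.1   39.99] F [ 0.5 -2.7 -5.3] op 0.372
x -0.014 y 0.070 z -0.000 wx 0.0003 wy -0.0000 wz 0.0006
```

Request:
move_arm:
  commands:
    - {"x":-0.012,"y":0.05,"z":-0.005,"wx":0,"wy":0,"wz":0}
    - {"x":0,"y":0.05,"z":0,"wx":0,"wy":0,"wz":0}
    - {"x":0,"y":0.03,"z":0,"wx":0,"wy":0,"wz":0}

```text
time: 21.65
eef_pos: [0.4587, -0.1974, 0.0729]
tcp_rot: [-90.2, -0.0, 40.0]
wrist_force: [-7.2, 0.5, 16.5]
opening: 0.369
```

```bash
python3 -c "
from h import *
corr(.4575,-.197,.073,40)"
```

```text
t 21.65 pos [ 0.4587 -0.1974  0.0729] rot [-9.016e+01 -3.000e-02  3.997e+01] F [-7.2  0.5 16.5] op 0.369
x -0.008 y -0.001 z 0.013 wx 0.0009 wy -0.0001 wz 0.0002
```

Seated at the expected height. Release, rise clear and check.

Request:
move_arm:
  commands:
    - {"x":0,"y":0,"z":0,"wx":0,"wy":0,"wz":0}
    - {"x":0,"y":0,"z":0,"wx":0,"wy":0,"wz":0}
    - {"x":0,"y":0,"z":0,"wx":0,"wy":0,"wz":0}
    - {"x":0,"y":0,"z":0,"wx":0,"wy":0,"wz":0}
  fingers: 0.75

```text
time: 22.05
eef_pos: [0.4612, -0.194, 0.0747]
tcp_rot: [-90.2, -0.3, 40.1]
wrist_force: [0.7, -0.5, -0.3]
opening: 0.754
```

Request:
move_arm:
  commands:
    - {"x":0,"y":-0.15,"z":0,"wx":0,"wy":0,"wz":0}
    - {"x":0,"y":-0.3,"z":0,"wx":0,"wy":0,"wz":0}
    - {"x":0,"y":-0.4,"z":0,"wx":0,"wy":0,"wz":0}
    - {"x":0,"y":-0.4,"z":0,"wx":0,"wy":0,"wz":0}
    - {"x":0,"y":-0.4,"z":0,"wx":0,"wy":0,"wz":0}
    - {"x":0,"y":-0.3,"z":0,"wx":0,"wy":0,"wz":0}
    - {"x":0,"y":0,"z":0,"wx":0,"wy":0,"wz":0}

```text
time: 22.75
eef_pos: [0.4603, -0.1917, 0.2398]
tcp_rot: [-90.1, -0.5, 40.3]
wrist_force: [0.8, 0.4, 0.3]
opening: 0.752
```

Request:
move_arm:
  commands:
    - {"x":0.3,"y":0,"z":0.45,"wx":0,"wy":0,"wz":0}
    - {"x":0.3,"y":0,"z":0.45,"wx":0,"wy":0,"wz":0}
    - {"x":0.3,"y":0,"z":0.45,"wx":0,"wy":0,"wz":0}
    - {"x":0.3,"y":0,"z":0.45,"wx":0,"wy":0,"wz":0}
    - {"x":0,"y":0,"z":0,"wx":0,"wy":0,"wz":0}
    - {"x":0,"y":0,"z":0,"wx":0,"wy":0,"wz":0}

```text
time: 23.35
eef_pos: [0.4387, -0.0143, 0.2388]
tcp_rot: [-90.1, -0.4, 40.2]
wrist_force: [-0.9, -1.5, -0.9]
opening: 0.748
```

```bash
python3 - <<'E'
from h import *
corr(.4575,-.197,.25,40)
o=[]
for n in ("top","scene"):
    P=bot.camera_params(n); im=bot.read_camera(n); np.savez(n+"9.npz",im=im,**P)
    u=proj(P,(.54,-.2,.08)).astype(int); x,y=np.clip(u[0]-65,0,510),np.clip(u[1]-95,0,210)
    print(n,u,(x,y)); o.append(cv2.resize(im[y:y+190,x:x+130],None,fx=3,fy=3,interpolation=cv2.INTER_CUBIC))
cv2.imwrite("pics/c9.png",np.clip(np.hstack(o)[:,:,::-1]*1.5,0,255).astype(np.uint8))
E
```

```text
t 23.35 pos [ 0.4387 -0.0143  0.2388] rot [-90.06  -0.44  40.17] F [-0.9 -1.5 -0.9] op 0.748
x -1.293 y -0.140 z -1.896 wx 0.0003 wy 0.0010 wz 0.0025
top [476 196] (np.int64(411), np.int64(101))
scene [159 216] (np.int64(94), np.int64(121))
```

View pics/c9.png

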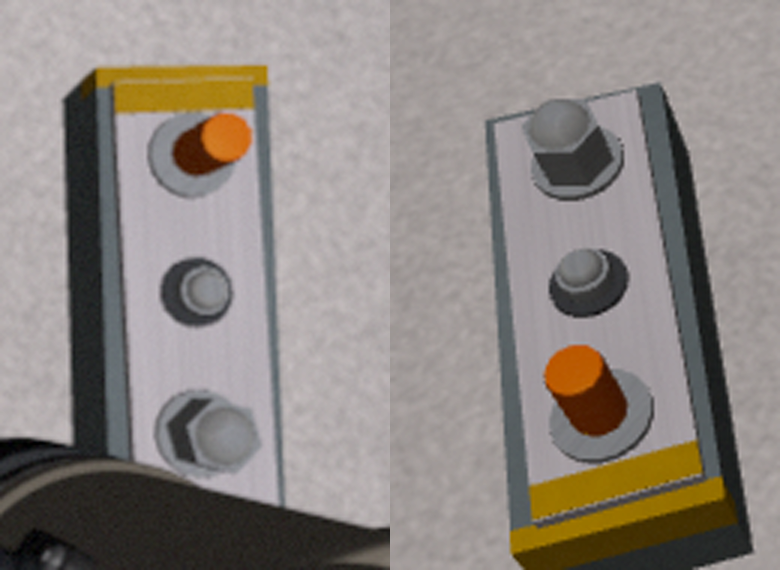

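Both flanges lie flat on the strap: pin at crop (210,150), bolt at (215,430). The strap edges run within about 1° of the base's, and the gripper is clear. Handing in.

```bash
python3 -c "
from cell import bot
print(bot.finish_job())"
```

```text
the job is handed in; nothing more can be done
None
```

The job is done and handed in at about 23.5 s. The drift pin is home in the yellow-end hole and the steel dome-headed bolt is home in the other hole. The gripper touches nothing.

- **Pin:** I pressed it until its flange met the strap, at about 20 N. The tool stood within 1 mm of the height expected for a fully home pin.
- **Strap:** the pin alone left it about 2.7° off, because the holes are loose. With the bolt part-way in I pushed it sideways by a few newtons to bring it into line. I then set the bolt home, again within 1 mm of the expected height.
- **Last check:** the final top and scene pictures show both flanges flat on the strap. The strap edge is within about 1° of the base edge. That figure is read by eye, as the arm hid the near end in the top view.

Three things did not go as expected:

- **Refused moves:** my first two move calls were refused for missing keys, and nothing moved.
- **Missed grasp:** the first attempt on the bolt closed over its dome. In the pictures the fingertips stood roughly 25–30 mm behind the stated TCP, so I went lower and the second grasp held.
- **Camera offset:** the wrist camera read about 3.5 mm off along the tool's x axis compared with the other cameras. I corrected for it.

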